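# Switch on the microscope lamp over its light shield with the hook rod

## Robot

A 6-joint arm with a two-finger parallel gripper is mounted at the origin on the work surface. World frame = base frame: x ahead of the robot, y to its left, z up, the work surface at z = 0. Lengths are in m, angles in rad, forces in N, time in s.
With the tool pointing down it reaches from about 0.275 to 0.75 m from the base axis. Payload 10.2 kg.
Tool frame: the origin (TCP) lies midway between the tips of the shut fingers; the grasp point (between the pads) lies 19 mm behind it; z points along the fingers, y is the direction in which the jaws open and shut (so a half turn about z gives the same grasp; the last joint's range is limited). The gripper opens to 85 mm and grips with 20 to 120 N. Pads are 22 mm wide; open, the fingers measure 114 mm over their backs; the gripper's body (76 mm by 85 mm) begins 54 mm behind the grasp point. The pads swing forward as they close: fully open they stand 13 mm farther back than shut.
Start: joints at [-1.475, 0.313, 1.498, -0, 1.331, -0.223], TCP at [0.165, -0.499, 0.231] pointing down, gripper open.
Joint ranges: [-2.94, 2.94], [-0.97, 2.17], [0.19, 2.56], [-1.23, 4.37], [0.02, 3.11], [-2.88, 2.88]. Speed limits (rad/s): [2.39, 2.39, 3.01, 3.14, 3.14, 3.14].

## Interface

Orientations are given as a rotation vector (axis times angle).
In Python, from cell import observe, read_camera, job_done gives the robot as it stands.
- The arm moves only by the tool servo_tool, never from a script. Its argument "steps" is a list of rows, each an object with "gripper": the opening, from 0 (shut) to 1 (fully open); "slide": the shift along the tool's x, y, z in mm, a list of three; "angular": the turn, a rotation vector about the tool's x, y, z in degrees, a list of three. A call has 1 to 20 rows; each row is the pose to reach, as a shift and turn from the pose commanded when the call began, along the tool's axes at that moment; what a row does not reach only later rows make up. A row lasts 1/12 s, in which the tool goes at most 41.7 mm and 7.16 degrees, less where a joint would pass 70% of its speed; a pose out of reach is approached as far as the arm can. A call with a gripper value outside its range is refused whole. The fingers move at their own pace and stop on an object; "squeeze" is the grip in N (left out, the last holds). Time passes only in rows, so rows that repeat a pose let the fingers close. It gives the time, the measured TCP pose, the force and the opening at its end, in the units of the state.
- observe(): the state, without advancing time (a new reading comes with each control period).
- read_camera(name): name is "side" or "top"; returns a dict with "img" (420x560x3 uint8, blue, green, red), "fov_y" (degrees; the focal length in pixels is half the picture's height over the tangent of half this angle, whatever the lens; pixels are square), "cx", "cy" (the principal point, pixels), "R" (3x3) and "t" (3): a world point X has camera coordinates R X + t. Camera axes: x right, y down, z forward; pixel columns grow to the right and rows downward; lengths in m; the calibration is good to about 2 mm. A picture is of the moment at which its call begins. There is no depth.
- job_done(): hands the job in, once; it reports no verdict.
The state is a dict: "clock": time; "joint_positions": joint angles; "dq": joint speeds; "tau": joint torques, N m; "tool_pos": TCP position; "tcp_rot": TCP orientation; "ft_force": force on the tool from outside, world axes, zero at the start; "torque": the same for the moment, N m; "finger_gap": opening from 0.0 (shut) to 1.0 (fully open).
Only numpy, scipy, OpenCV 4.12 (cv2) and the standard library are available. Lean on these libraries where they do the work, as an engineer would, in place of code of your own. Each camera call takes 0.05 s, during which the arm holds its last target.

## Task

Take the hook rod from its cradle, reach over the light shield of the lamp unit and hook the upright tab of the slide switch from its far side, then draw it towards the shield, fully home against its stop, and keep pulling it there for about a second at about 10 N, without ever putting more than 15 N on the lamp unit. Then hang the rod back in its cradle as it was, bent end down, and let go. Touch the lamp unit only with the rod, never with the hand, and leave the things lying around where they are.

Things in the scene. Friction and masses are not known exactly. Their poses are not given: they have to be found in the camera images.
- lamp_unit: Fixed lamp unit: white housing, 150 x 150 mm, flat top at z = 45 mm, x from -57 to 93 mm, behind a grey U-shaped light shield. Origin at table level; x points from the shield to the open rear (away from the robot), z up. The slide switch is on the housing's top at y = 0.
- shield_top (a point): Middle of the top edge of the shield's front wall, 110 mm above the table, at x = -62.5 mm of the lamp unit. The wall is 5 mm thick and 190 mm wide; its two wings, equally tall and 5 mm thick, at y = +-92.5 mm, run back to x = 60 mm. Open above and at the rear.
- lamp_slide: The slide switch. Origin at table level straight below tab_top, axes as the lamp unit's. Slides along the lamp unit's -x (towards the shield) with about 3 N of friction, no spring, stays where left. Off it starts at x = 20 to -28 mm; on, fully home, it meets a hard hidden stop somewhere from x = -20 to -44 mm, 16 to 40 mm from its start, different each time: found only by feel.
- tab_top (a point): Middle of the top edge of the switch's upright aluminium tab, 81 mm above the table. The tab is 8 mm thick along the lamp unit's x, 50 mm wide along its y, and reaches from 48 to 81 mm above the table. Home, it stays 12 mm or more clear of the shield. Behind it (+x) the housing's top is flat and free.
- rod: Loose hook rod, about 0.22 kg: black handle 80 x 22 x 24 mm (x, y, z), origin at its centre; along its x axis a 10 mm round steel bar: a stub back to x = -90 mm and a shank forward to x = 170 mm, there bent square down (-z) into a leg. Centre of mass about 25 mm ahead of the origin. Held from above across its 22 mm; under load it can turn in the grip.
- rod_tip (a point): Round end of the rod's bent leg, at (170, 0, -90) mm in the rod's frame; the leg is 10 mm in diameter.
- cradle: Fixed steel cradle: base plate 150 x 70 x 12 mm, origin at table level under its centre; two upright forks, 10 mm thick and 34 mm wide, at x = -52 and 52 mm. The rod lies in both forks, its handle between them with 7 mm of play each way, its bent leg hanging beyond the +x fork; rod origin then at about (0, 0, 115) mm, x axes parallel.
- fork_mouth (a point): Point midway between the tops of the two forks, 136 mm above the table. Each fork is open above: its floor is 110 mm above the table, between two flaring cheeks that are 18 mm apart at the floor and 36 mm at the mouth.
- oil_bottle: Closed amber glass bottle, 34 mm diameter, 75 mm tall, origin at the centre of its underside. Bystander: leave it alone.
- lens_cap: Black disc-shaped lens cap, 44 mm diameter, 16 mm high, origin at the centre of its underside. Bystander: leave it alone.
- slide_box: Closed flat plastic box for glass slides, 75 x 100 x 32 mm, origin at the centre of its underside. Bystander: leave it alone.
- eyepiece: Black stepped microscope eyepiece standing up, 44 mm diameter, 56 mm tall, origin at the centre of its underside. Bystander: leave it alone.

How it is judged:
By the outcome, as a careful person would: the job done as asked, in the order asked, and still so for the second after the job is handed in, with the robot touching nothing.
It also fails if it takes over 58 s, if anything falls off the work surface, if the arm or the gripper's body presses on something with over 40 N, if the wrist force passes 120 N, or if a joint passes its speed limit or range.

## Working session

There is one attempt and no reset: what is moved stays moved. The work goes in short steps, Python scripts to look and compute and a tool call to move; the robot and the scene stay as the last step left them, time stands still between calls to the robot, and variables do not carry over. Pictures are saved under pics/ and viewed, and the job is handed in when it is done.

Besides the shell and the picture viewer there is one more tool, called by a JSON object that holds its "fn" and its "kwargs", one argument or row to a line. servo_tool: Moves the arm, as the interface text tells. Its arguments: {"type":"object","properties":{"steps":{"type":"array"},"squeeze":{"type":"number"}},"required":["steps"]}

```bash
ls; mkdir -p pics
python3 - <<'E'
from cell import observe, read_camera
import cv2,numpy as np
print(observe())
for n in("side","top"):
    c=read_camera(n); cv2.imwrite(f"pics/{n}0.png",c["img"]); np.savez(f"{n}0.npz",**c)
    print(n,c["fov_y"],c["cx"],c["cy"],c["R"],c["t"])
E
```

```text
pics
{'clock': 0.0, 'joint_positions': array([-1.47541241e+00,  3.13453082e-01,  1.49843083e+00,  4.99231847e-06,
        1.33102182e+00, -2.23408099e-01]), 'dq': array([ 0.00021355, -0.00167845, -0.00024115, -0.00107413, -0.00044947,
       -0.00036548]), 'tau': array([ 7.87811259e-04, -4.12267685e+01, -2.59743029e+01, -1.25817155e-04,
        4.01416677e-03, -1.75154815e-05]), 'tool_pos': array([ 0.16450558, -0.49828739,  0.23073586]), 'tcp_rot': array([-3.10047454e+00, -4.98429777e-01, -1.39482706e-04]), 'ft_force': array([ 0.46595928, -0.09430279,  0.19871145]), 'torque': array([-0.03177488, -0.01829948,  0.0092843 ]), 'finger_gap': 1.0001588451382628}
side 51.70385041812991 284.31999244069067 214.2720831833983 [[-0.98842016 -0.15166132 -0.00494266]
 [-0.1014475   0.68468414 -0.72174513]
 [ 0.11284498 -0.71288602 -0.69214127]] [0.56531342 0.15247238 1.05957157]
top 50.330896927071805 283.86287845636554 215.19854351268822 [[ 0.0275198  -0.99949274 -0.01602887]
 [-0.9965246  -0.02616985 -0.07908138]
 [ 0.07862179  0.01814946 -0.99673929]] [-0.03394505  0.58678331  1.04491066]
```

View pics/side0.png

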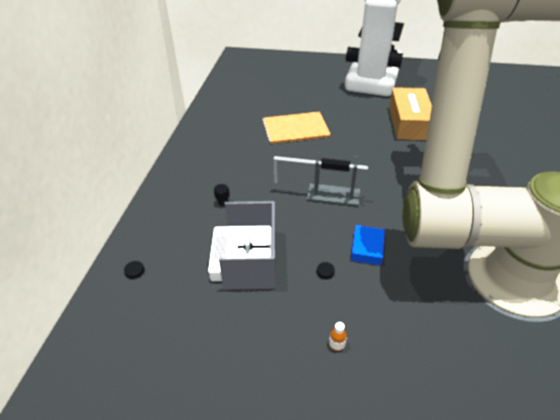

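View pics/top0.png

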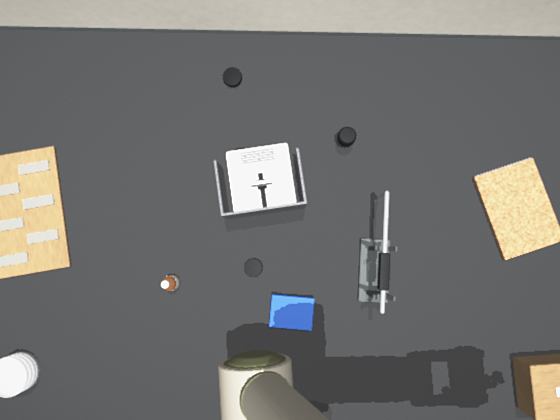

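The top view has the lamp unit at about (260,180), the rod in its cradle at about (384,250), the blue slide box at (292,312), the cap at (254,267) and the eyepiece at (347,136). I'll enlarge crops to measure more closely.

```bash
cat > h.py <<'E'
import numpy as np,cv2
def load(n): return dict(np.load(n+".npz"))
def K(c):
    f=210/np.tan(np.radians(float(c["fov_y"]))/2); return f
def ray(c,u,v):
    f=K(c); d=np.array([(u-c["cx"])/f,(v-c["cy"])/f,1.]); R=c["R"];return -R.T@c["t"], R.T@d
def plane(c,u,v,z):
    o,d=ray(c,u,v); return o+d*(z-o[2])/d[2]
def proj(c,X):
    p=c["R"]@np.asarray(X)+c["t"]; f=K(c); return np.array([p[0]/p[2]*f+c["cx"],p[1]/p[2]*f+c["cy"]])
def tri(c1,p1,c2,p2):
    o1,d1=ray(c1,*p1);o2,d2=ray(c2,*p2); d1=d1/np.linalg.norm(d1); d2=d2/np.linalg.norm(d2)
    s=np.linalg.lstsq(np.c_[d1,-d2],o2-o1,rcond=None)[0]; a=o1+d1*s[0];b=o2+d2*s[1]
    return (a+b)/2,np.linalg.norm(a-b)
def crop(c,name,x0,y0,w,h,k):
    im=cv2.resize(c["img"][y0:y0+h,x0:x0+w],None,fx=k,fy=k,interpolation=cv2.INTER_CUBIC)
    for x in range((x0+9)//10*10,x0+w,10): cv2.putText(im,str(x),(int((x-x0+.5)*k),9),0,.3,(0,255,255)) if x%20==0 else 0; cv2.line(im,(int((x-x0+.5)*k),10),(int((x-x0+.5)*k),16),(0,255,255),1)
    for y in range((y0+9)//10*10,y0+h,10): cv2.putText(im,str(y),(0,int((y-y0+.5)*k)),0,.3,(0,255,255)); cv2.line(im,(20,int((y-y0+.5)*k)),(26,int((y-y0+.5)*k)),(0,255,255),1)
    cv2.imwrite("pics/"+name,im)
E
python3 - <<'E'
from h import *
t=load("top0");s=load("side0")
crop(t,"t_lamp.png",205,130,110,95,7)
crop(t,"t_rod.png",345,185,65,135,4)
crop(s,"s_lamp.png",200,180,100,120,5)
crop(s,"s_rod.png",265,145,110,65,7)
E
```

```text
(no output)
```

View pics/t_lamp.png

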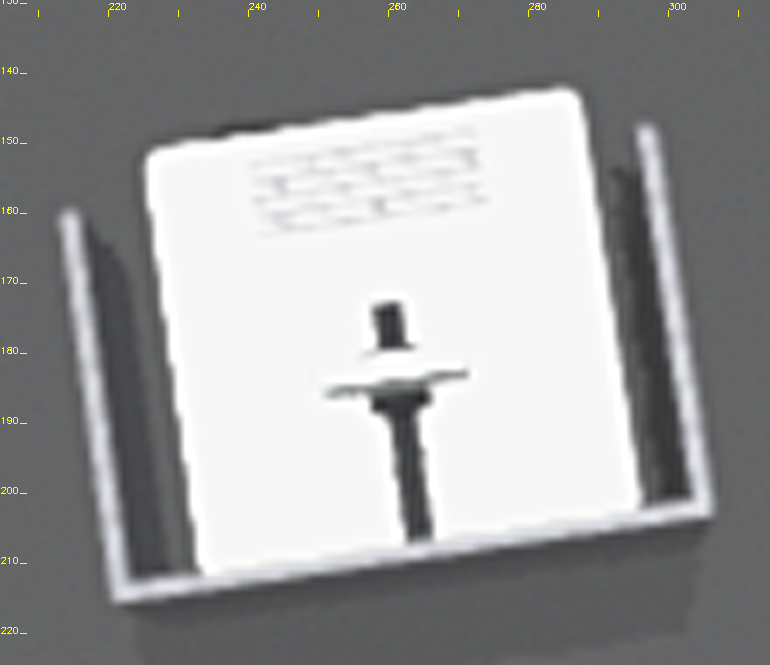

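View pics/t_rod.png

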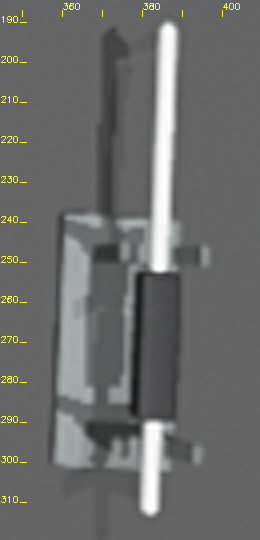

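View pics/s_lamp.png

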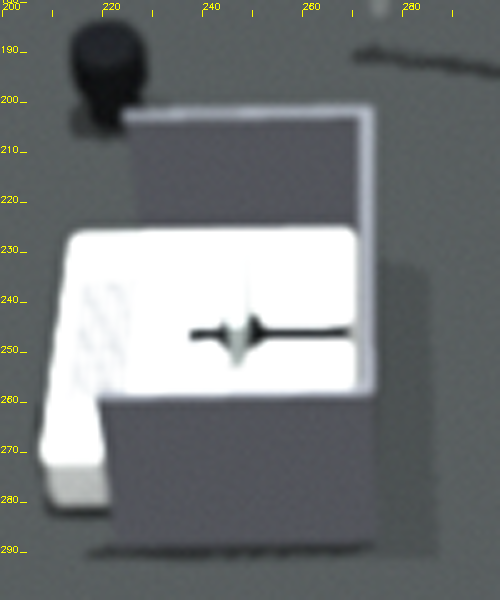

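View pics/s_rod.png

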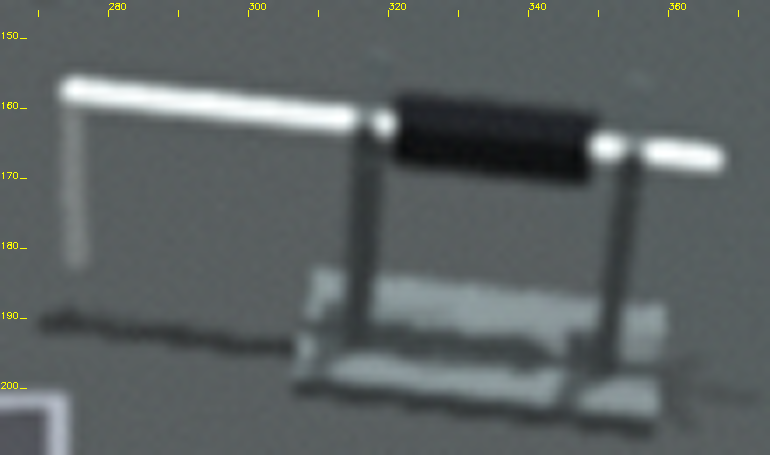

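Run:
```python
from h import *
t=load("top0");s=load("side0")
P={}
def T(n,a,b):
    a=(205+a[0]/7-.5,130+a[1]/7-.5); b=(200+b[0]/5-.5,180+b[1]/5-.5)
    P[n],e=tri(t,a,s,b); print(n,P[n].round(4),round(e,4), 'z110 top',plane(t,*a,.11).round(4),'side',plane(s,*b,.11).round(4))
T("L",(115,602),(375,395));T("R",(712,515),(373,104));T("Lw",(62,212),(98,398));T("Rw",(655,124),(122,108))
T("tab",(398,382),(237,330))
for q in ((326,395),(469,374)): print("tabedge",plane(t,205+q[0]/7-.5,130+q[1]/7-.5,.081).round(4))
for q in ((237,365),(248,262)): print("tab side",plane(s,200+q[0]/5-.5,180+q[1]/5-.5,.081).round(4))
# rod
def T2(n,a,b):
    a=(345+a[0]/4-.5,185+a[1]/4-.5); b=(265+b[0]/7-.5,145+b[1]/7-.5)
    P[n],e=tri(t,a,s,b); print(n,P[n].round(4),round(e,4))
T2("tail",(150,515),(722,158));T2("elbow",(168,22),(62,90))
T2("handle",(158,345),(492,125))
```

```text
L [0.5759 0.119  0.1068] 0.0013 z110 top [0.5763 0.1186 0.11  ] side [0.5747 0.1217 0.11  ]
R [ 0.6083 -0.0681  0.1103] 0.0005 z110 top [ 0.6086 -0.0681  0.11  ] side [ 0.6082 -0.0685  0.11  ]
Lw [0.6984 0.1402 0.1084] 0.0037 z110 top [0.6999 0.1402 0.11  ] side [0.696  0.1416 0.11  ]
Rw [ 0.7333 -0.047   0.1098] 0.0009 z110 top [ 0.7328 -0.0471  0.11  ] side [ 0.7337 -0.0468  0.11  ]
tab [0.6589 0.0365 0.0457] 0.0023 z110 top [0.6482 0.0318 0.11  ] side [0.6436 0.0928 0.11  ]
tabedge [0.6477 0.0572 0.081 ]
tabedge [0.6557 0.0109 0.081 ]
tab side [0.6464 0.089  0.081 ]
tab side [0.6553 0.0228 0.081 ]
tail [ 0.3757 -0.2354  0.1147] 0.0004
elbow [ 0.6407 -0.2427  0.1142] 0.0014
handle [ 0.4663 -0.2379  0.1191] 0.0005
```

Run:
```python
from h import *
t=load("top0");s=load("side0")
for n,c,(x0,y0,w,h) in(("top",t,(235,165,50,45)),("side",s,(225,225,50,35))):
    d=dict(c); im=c["img"].astype(float); d["img"]=np.clip((im-190)*4,0,255).astype(np.uint8); crop(d,n+"_tab.png",x0,y0,w,h,14)
print(t["img"][172:200,262].tolist())
```

```text
[[255, 255, 255], [207, 206, 206], [179, 177, 178], [146, 146, 145], [126, 125, 124], [116, 114, 114], [99, 97, 96], [106, 106, 103], [238, 239, 238], [254, 254, 254], [252, 252, 252], [255, 255, 255], [155, 156, 154], [116, 118, 114], [72, 71, 69], [65, 62, 61], [60, 57, 57], [59, 57, 57], [73, 71, 70], [73, 70, 69], [71, 69, 68], [71, 68, 67], [75, 74, 72], [78, 76, 76], [76, 74, 74], [74, 73, 72], [84, 83, 82], [97, 96, 96]]
```

View pics/top_tab.png

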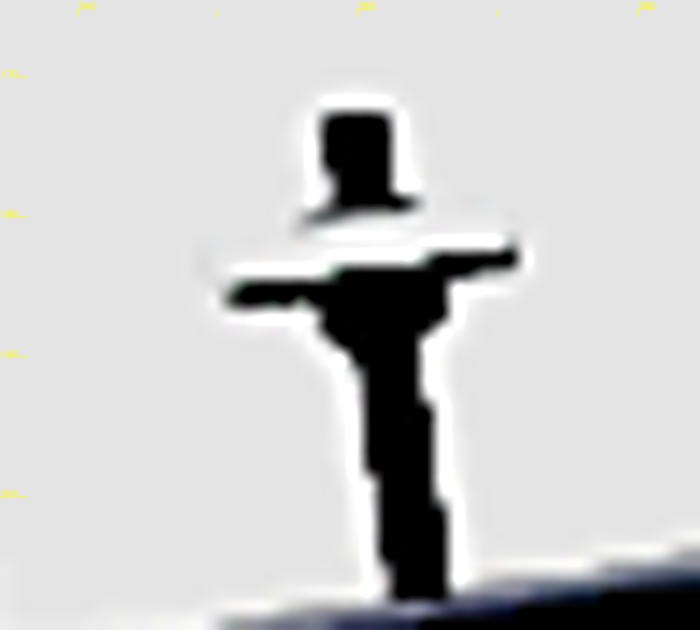

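View pics/side_tab.png

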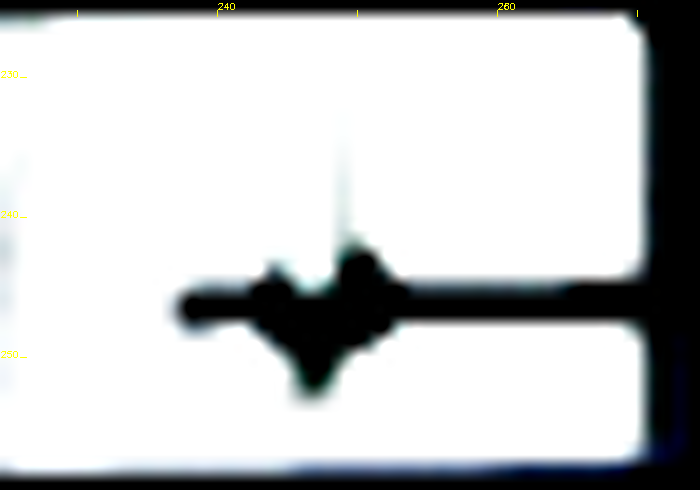

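```bash
cat >> h.py <<'E'
yaw=np.radians(9.85); XL=np.array([np.cos(yaw),np.sin(yaw),0]); YL=np.array([-np.sin(yaw),np.cos(yaw),0])
E
python3 - <<'E'
from h import *
t=load("top0");s=load("side0")
Ls=[plane(t,*p,.11) for p in((220.9,215.5),(306.2,203.1),(213.4,159.8),(298.1,147.2))]
loc=np.array([(-65,95),(-65,-95),(60,95),(60,-95)])/1e3
C=np.mean([q-l[0]*XL-l[1]*YL for q,l in zip(Ls,loc)],axis=0);print("C",C.round(4))
for q,l in zip(Ls,loc): print(((q-C)@XL).round(4),((q-C)@YL).round(4),l)
for z,p in((.081,(261.5,179.8)),(.081,(261.5,183.6)),(.081,(251,185)),(.081,(271.4,182.3)),(.045,(260.5,172.6)),(.045,(264.5,207))):
    q=plane(t,*p,z);print(z,p,q.round(4),((q-C)@XL).round(4),((q-C)@YL).round(4))
# predicted side px for tab end top
for z in(.048,.081):
  for dx in (-.004,.004):
    for x in(-.005,0.,): print(z,dx+x,proj(s,C*[1,1,0]+XL*(x+dx)+YL*.025+[0,0,z]).round(1))
E
```

```text
C [0.6569 0.0363 0.11  ]
-0.0653 0.0949 [-0.065  0.095]
-0.0654 -0.0946 [-0.065 -0.095]
0.0602 0.0949 [0.06  0.095]
0.0605 -0.0952 [ 0.06  -0.095]
0.081 (261.5, 179.8) [0.6623 0.0339 0.081 ] 0.005 -0.0033
0.081 (261.5, 183.6) [0.6536 0.0336 0.081 ] -0.0037 -0.0021
0.081 (251, 185) [0.6498 0.0574 0.081 ] -0.0033 0.022
0.081 (271.4, 182.3) [0.6572 0.0112 0.081 ] -0.004 -0.0248
0.045 (260.5, 172.6) [0.6851 0.0393 0.045 ] 0.0283 -0.0019
0.045 (264.5, 207) [0.6038 0.0274 0.045 ] -0.0538 0.0003
0.048 -0.009000000000000001 [251.4 252.5]
0.048 -0.004 [249.4 252.5]
0.048 -0.001 [248.1 252.6]
0.048 0.004 [246.1 252.6]
0.081 -0.009000000000000001 [250.6 243.4]
0.081 -0.004 [248.5 243.4]
0.081 -0.001 [247.3 243.4]
0.081 0.004 [245.2 243.5]
```

```bash
cat >> h.py <<'E'
from scipy.spatial.transform import Rotation as Ro
C=np.array([.6569,.0363,0])
def go(pos,yawdeg,pitch=0):
    from cell import observe
    s=observe(); R=Ro.from_rotvec(s["tcp_rot"]); p=s["tool_pos"]
    Rt=Ro.from_euler("z",yawdeg,degrees=True)*Ro.from_euler("y",pitch,degrees=True)*Ro.from_euler("x",180,degrees=True)
    print("t",round(s["clock"],2),"pos",p.round(4),"slide mm",(R.inv().apply(np.array(pos)-p)*1e3).round(1),"ang",np.degrees((R.inv()*Rt).as_rotvec()).round(2),"F",s["ft_force"].round(1),"gap",round(s["finger_gap"],3))
def where():
    from cell import observe
    s=observe(); R=Ro.from_rotvec(s["tcp_rot"])
    x=R.as_matrix()[:,0]; z=R.as_matrix()[:,2]
    print("t",round(s["clock"],2),"pos",s["tool_pos"].round(4),"yaw",np.degrees(np.arctan2(x[1],x[0])).round(2),"z",z.round(4),"F",s["ft_force"].round(2),"T",s["torque"].round(2),"gap",round(s["finger_gap"],3))
    return s
E
python3 - <<'E'
from h import *
t=load("top0")
for p in((396.5,248),(367,247.5),(394,298),(366,298)): print(plane(t,*p,.136).round(4))
a=np.radians(-1.58); o=np.array([.4657,-.2379]); print("grasp",o+.012*np.array([np.cos(a),np.sin(a)]))
where(); go([.4777,-.2382,.19],-1.6); go([.4777,-.2382,.096],-1.6)
E
```

```text
[ 0.5153 -0.2603  0.136 ]
[ 0.5146 -0.1981  0.136 ]
[ 0.4106 -0.2558  0.136 ]
[ 0.4089 -0.1973  0.136 ]
grasp [ 0.47769544 -0.23823087]
t 0.1 pos [ 0.1645 -0.4983  0.2308] yaw 18.27 z [-1.0e-04  1.1e-03 -1.0e+00] F [ 0.88 -0.11  1.2 ] T [-0.01 -0.06  0.02] gap 1.001
t 0.1 pos [ 0.1645 -0.4983  0.2308] slide mm [ 378.9 -148.8   41.1] ang [-0.06 -0.   19.87] F [ 0.9 -0.1  1.2] gap 1.001
t 0.1 pos [ 0.1645 -0.4983  0.2308] slide mm [ 378.9 -148.7  135.1] ang [-0.06 -0.   19.87] F [ 0.9 -0.1  1.2] gap 1.001
```

{"fn": "servo_tool", "kwargs": {
  "steps": [
    {"gripper": 1, "slide": [20, -8, 2], "angular": [0, 0, 2]},
    {"gripper": 1, "slide": [55, -22, 6], "angular": [0, 0, 5]},
    {"gripper": 1, "slide": [95, -38, 10], "angular": [0, 0, 8]},
    {"gripper": 1, "slide": [135, -54, 15], "angular": [0, 0, 11]},
    {"gripper": 1, "slide": [175, -70, 20], "angular": [0, 0, 14]},
    {"gripper": 1, "slide": [215, -86, 25], "angular": [0, 0, 17]},
    {"gripper": 1, "slide": [255, -102, 30], "angular": [0, 0, 19]},
    {"gripper": 1, "slide": [295, -117, 35], "angular": [0, 0, 19.9]},
    {"gripper": 1, "slide": [330, -131, 38], "angular": [0, 0, 19.9]},
    {"gripper": 1, "slide": [360, -142, 40], "angular": [0, 0, 19.9]},
    {"gripper": 1, "slide": [375, -147, 41], "angular": [0, 0, 19.9]},
    {"gripper": 1, "slide": [379, -148.8, 41], "angular": [0, 0, 19.9]},
    {"gripper": 1, "slide": [379, -148.8, 41], "angular": [0, 0, 19.9]},
    {"gripper": 1, "slide": [379, -148.8, 41], "angular": [0, 0, 19.9]}
  ]
}}

```text
clock: 1.27
tool_pos: [0.4772, -0.239, 0.1902]
tcp_rot: [-3.141, 0.045, 0.001]
ft_force: [-0.1, 0.2, -0.3]
finger_gap: 1.001
```

Run:
```python
from h import *
from cell import read_camera
where(); go([.4777,-.2382,.096],-1.6)
for n in("side","top"):
    c=read_camera(n); np.savez(n+"1.npz",**c)
crop(load("side1"),"s1.png",250,80,140,130,5)
crop(load("top1"),"t1.png",330,170,100,150,4)
```

```text
t 1.27 pos [ 0.4772 -0.239   0.1902] yaw -1.66 z [-6.e-04  0.e+00 -1.e+00] F [-0.11  0.21 -0.3 ] T [-0.01 -0.02  0.01] gap 1.001
t 1.27 pos [ 0.4772 -0.239   0.1902] slide mm [ 0.6 -0.8 94.2] ang [-0.    0.03 -0.06] F [-0.1  0.2 -0.3] gap 1.001
```

View pics/s1.png

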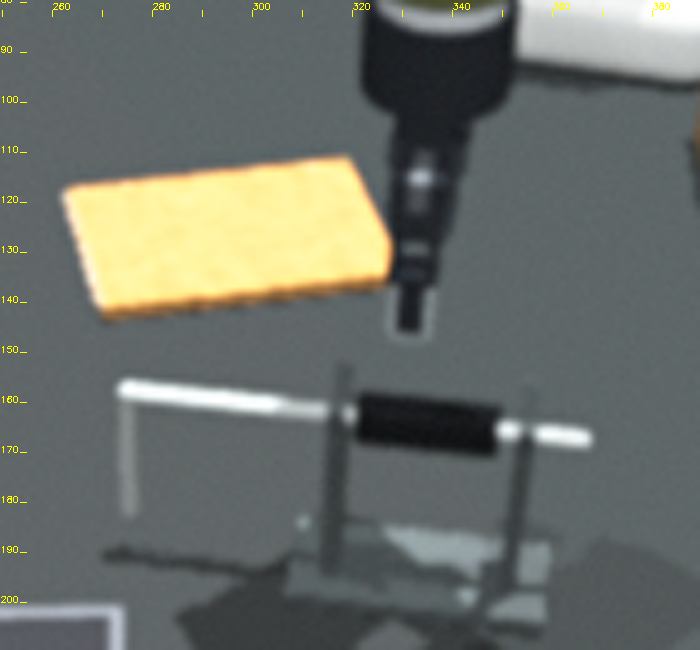

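The side view shows the hand straight above the handle, with the finger at u≈332 and the handle spanning u 320–350. Going down and gripping.

{"fn": "servo_tool", "kwargs": {
  "steps": [
    {"gripper": 1, "slide": [0.5, -0.8, 15], "angular": [0, 0, 0]},
    {"gripper": 1, "slide": [0.5, -0.8, 35], "angular": [0, 0, 0]},
    {"gripper": 1, "slide": [0.5, -0.8, 55], "angular": [0, 0, 0]},
    {"gripper": 1, "slide": [0.5, -0.8, 75], "angular": [0, 0, 0]},
    {"gripper": 0.7, "slide": [0.5, -0.8, 88], "angular": [0, 0, 0]},
    {"gripper": 0.5, "slide": [0.5, -0.8, 94], "angular": [0, 0, 0]},
    {"gripper": 0.4, "slide": [0.5, -0.8, 94], "angular": [0, 0, 0]},
    {"gripper": 0.35, "slide": [0.5, -0.8, 94], "angular": [0, 0, 0]},
    {"gripper": 0.1, "slide": [0.5, -0.8, 94], "angular": [0, 0, 0]},
    {"gripper": 0, "slide": [0.5, -0.8, 94], "angular": [0, 0, 0]},
    {"gripper": 0, "slide": [0.5, -0.8, 94], "angular": [0, 0, 0]},
    {"gripper": 0, "slide": [0.5, -0.8, 94], "angular": [0, 0, 0]},
    {"gripper": 0, "slide": [0.5, -0.8, 94], "angular": [0, 0, 0]}
  ],
  "squeeze": 120
}}

```text
clock: 2.45
tool_pos: [0.4788, -0.2386, 0.0977]
tcp_rot: [3.139, -0.045, 0.003]
ft_force: [-2.6, -2.3, 6.1]
finger_gap: 0.236
```

```bash
python3 -c "
from h import *
where()"
```

```text
t 2.45 pos [ 0.4788 -0.2386  0.0977] yaw -1.64 z [ 0.002  -0.0024 -1.    ] F [-2.64 -2.34  6.13] T [-0.4  0.3 -0.1] gap 0.236
```

{"fn": "servo_tool", "kwargs": {
  "steps": [
    {"gripper": 0, "slide": [0, 0, 0], "angular": [0, 0, 0]},
    {"gripper": 0, "slide": [0, 0, 0], "angular": [0, 0, 0]},
    {"gripper": 0, "slide": [0, 0, -5], "angular": [0, 0, 0]},
    {"gripper": 0, "slide": [0, 0, -15], "angular": [0, 0, 0]},
    {"gripper": 0, "slide": [0, 0, -30], "angular": [0, 0, 0]},
    {"gripper": 0, "slide": [0, 0, -45], "angular": [0, 0, 0]},
    {"gripper": 0, "slide": [0, 0, -60], "angular": [0, 0, 0]},
    {"gripper": 0, "slide": [0, 0, -75], "angular": [0, 0, 0]},
    {"gripper": 0, "slide": [0, 0, -90], "angular": [0, 0, 0]},
    {"gripper": 0, "slide": [0, 0, -105], "angular": [0, 0, 0]},
    {"gripper": 0, "slide": [0, 0, -112], "angular": [0, 0, 0]},
    {"gripper": 0, "slide": [0, 0, -115], "angular": [0, 0, 0]},
    {"gripper": 0, "slide": [0, 0, -115], "angular": [0, 0, 0]},
    {"gripper": 0, "slide": [0, 0, -115], "angular": [0, 0, 0]}
  ]
}}

```text
clock: 3.62
tool_pos: [0.4781, -0.2374, 0.2107]
tcp_rot: [-3.14, 0.045, 0.001]
ft_force: [-0.0, 0.0, -2.0]
finger_gap: 0.236
```

Run:
```python
from h import *
from cell import read_camera
where()
for n in("side","top"):
    c=read_camera(n); np.savez(n+"2.npz",**c)
crop(load("side2"),"s2.png",250,80,140,130,5)
crop(load("top2"),"t2.png",330,160,100,160,4)
```

```text
t 3.62 pos [ 0.4781 -0.2374  0.2107] yaw -1.63 z [-9.e-04  8.e-04 -1.e+00] F [-0.03  0.02 -1.99] T [-0.07  0.02  0.01] gap 0.236
```

View pics/s2.png

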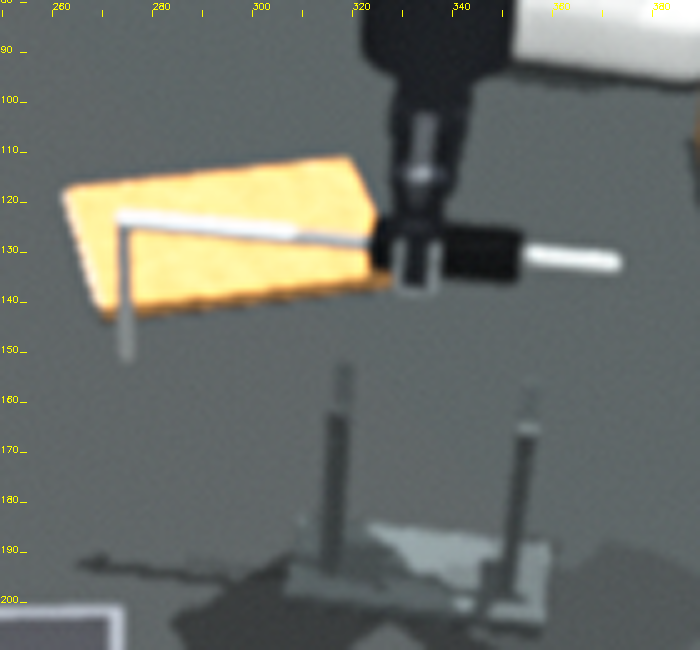

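View pics/t2.png

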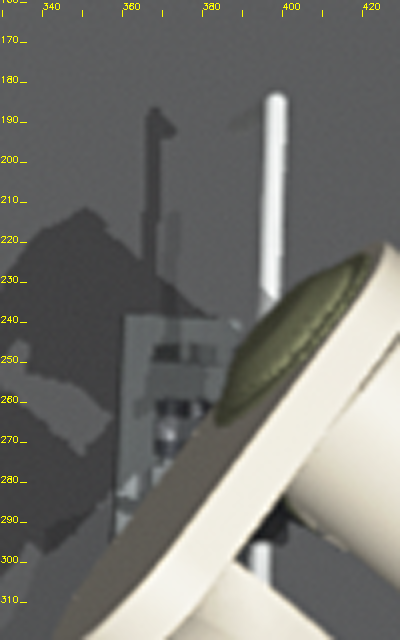

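Run:
```python
from h import *
t=load("top2");s=load("side2")
crop(t,"t2b.png",330,290,100,60,6)
e,err=tri(t,(398.75,182.9),s,(272.9,122.9)); print("elbow end",e.round(4),err.round(4))
# tip: in vertical plane y=elbow y
o,d=ray(s,274.9,151.7); k=(e[1]-o[1])/d[1]; print("tip",(o+d*k).round(4))
o,d=ray(s,373.9,132.1); k=(-.235-o[1])/d[1]; print("tail",(o+d*k).round(4))
for p in ((318.5,151.9),(355.5,157.1)):
  for y in(-.255,-.238):
    o,d=ray(s,*p); k=(y-o[1])/d[1]; print("fork",(o+d*k).round(4))
```

```text
elbow end [ 0.6392 -0.2424  0.2268] 0.0013
tip [ 0.6351 -0.2424  0.1343]
tail [ 0.3744 -0.235   0.2277]
fork [ 0.5143 -0.255   0.1372]
fork [ 0.5133 -0.238   0.1494]
fork [ 0.4114 -0.255   0.1304]
fork [ 0.4122 -0.238   0.1427]
```

View pics/t2b.png

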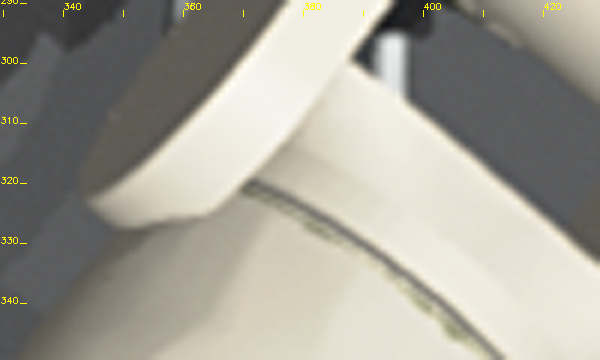

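Run:
```python
from h import *
p=C-.1355*XL; print(p)
go([p[0],p[1],.225],9.85)
```

```text
[0.52339741 0.0131201  0.        ]
t 3.72 pos [ 0.478  -0.2374  0.2104] slide mm [  38.2 -251.8  -14.4] ang [ -0.07   0.07 -11.49] F [-0.4 -0.2 -2.2] gap 0.238
```

{"fn": "servo_tool", "kwargs": {
  "steps": [
    {"gripper": 0, "slide": [1, -6, -6], "angular": [0, 0, 0]},
    {"gripper": 0, "slide": [3, -18, -12], "angular": [0, 0, -0.5]},
    {"gripper": 0, "slide": [6, -36, -14.5], "angular": [0, 0, -1.5]},
    {"gripper": 0, "slide": [9, -58, -14.5], "angular": [0, 0, -2.5]},
    {"gripper": 0, "slide": [12, -82, -14.5], "angular": [0, 0, -3.5]},
    {"gripper": 0, "slide": [16, -106, -14.5], "angular": [0, 0, -4.7]},
    {"gripper": 0, "slide": [20, -130, -14.5], "angular": [0, 0, -6]},
    {"gripper": 0, "slide": [24, -154, -14.5], "angular": [0, 0, -7.2]},
    {"gripper": 0, "slide": [28, -178, -14.5], "angular": [0, 0, -8.4]},
    {"gripper": 0, "slide": [31, -200, -14.5], "angular": [0, 0, -9.5]},
    {"gripper": 0, "slide": [34, -220, -14.5], "angular": [0, 0, -10.3]},
    {"gripper": 0, "slide": [36, -236, -14.5], "angular": [0, 0, -11]},
    {"gripper": 0, "slide": [37.5, -246, -14.5], "angular": [0, 0, -11.3]},
    {"gripper": 0, "slide": [38, -251, -14.5], "angular": [0, 0, -11.5]},
    {"gripper": 0, "slide": [38, -252, -14.5], "angular": [0, 0, -11.5]},
    {"gripper": 0, "slide": [38, -252, -14.5], "angular": [0, 0, -11.5]},
    {"gripper": 0, "slide": [38, -252, -14.5], "angular": [0, 0, -11.5]}
  ]
}}

```text
clock: 5.13
tool_pos: [0.5234, 0.0125, 0.2258]
tcp_rot: [3.13, 0.269, -0.0]
ft_force: [-0.5, -1.2, -1.7]
finger_gap: 0.231
```

Run:
```python
from h import *
from cell import read_camera
where()
p=C-.1355*XL; go([p[0],p[1],.127],9.85)
for n in("side","top"):
    c=read_camera(n); np.savez(n+"3.npz",**c)
crop(load("side3"),"s3.png",200,140,150,120,5)
crop(load("top3"),"t3.png",205,110,110,115,5)
```

```text
t 5.13 pos [0.5234 0.0125 0.2258] yaw 9.82 z [-1.e-04 -2.e-04 -1.e+00] F [-0.48 -1.21 -1.66] T [-0.04  0.02  0.09] gap 0.231
t 5.13 pos [0.5234 0.0125 0.2258] slide mm [ 0.1 -0.6 98.8] ang [ 0.01  0.01 -0.03] F [-0.5 -1.2 -1.7] gap 0.231
```

View pics/s3.png

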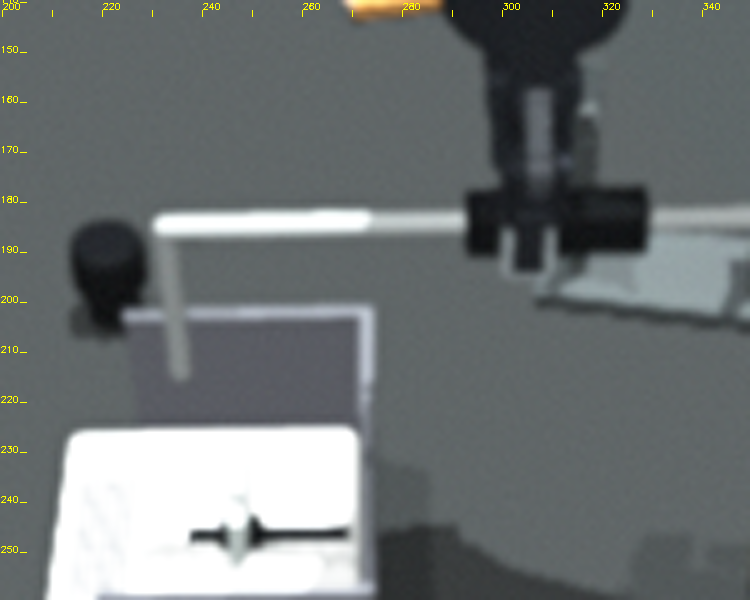

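View pics/t3.png

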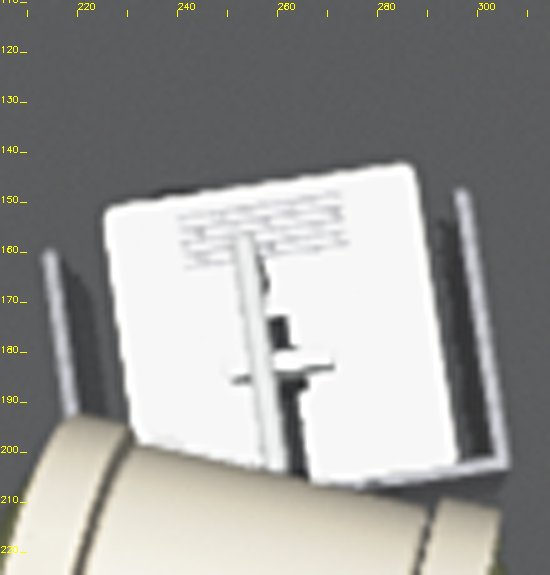

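Run:
```python
from h import *
t=load("top3");s=load("side3")
e,err=tri(t,(253.5,156.3),s,(230.4,184.7)); print("elbow",e.round(4),err.round(4),"lamp",((e-C)@XL).round(4),((e-C)@YL).round(4))
# tip in plane lampY = elbow's
y=(e-C)@YL
o,d=ray(s,235.5,215.7); k=(y-(o-C)@YL)/(d@YL); q=o+d*k; print("tip",q.round(4),((q-C)@XL).round(4))
```

```text
elbow [0.6827 0.0394 0.2415] 0.001 lamp 0.0259 -0.0014
tip [0.6799 0.0389 0.148 ] 0.0231
```

Leg is at lamp (21, −1) mm, as planned, with about 12 mm to spare behind the tab. Lowering it.

{"fn": "servo_tool", "kwargs": {
  "steps": [
    {"gripper": 0, "slide": [0, -0.6, 5], "angular": [0, 0, 0]},
    {"gripper": 0, "slide": [0, -0.6, 15], "angular": [0, 0, 0]},
    {"gripper": 0, "slide": [0, -0.6, 28], "angular": [0, 0, 0]},
    {"gripper": 0, "slide": [0, -0.6, 42], "angular": [0, 0, 0]},
    {"gripper": 0, "slide": [0, -0.6, 56], "angular": [0, 0, 0]},
    {"gripper": 0, "slide": [0, -0.6, 68], "angular": [0, 0, 0]},
    {"gripper": 0, "slide": [0, -0.6, 78], "angular": [0, 0, 0]},
    {"gripper": 0, "slide": [0, -0.6, 86], "angular": [0, 0, 0]},
    {"gripper": 0, "slide": [0, -0.6, 92], "angular": [0, 0, 0]},
    {"gripper": 0, "slide": [0, -0.6, 95], "angular": [0, 0, 0]},
    {"gripper": 0, "slide": [0, -0.6, 95], "angular": [0, 0, 0]},
    {"gripper": 0, "slide": [0, -0.6, 95], "angular": [0, 0, 0]},
    {"gripper": 0, "slide": [0, -0.6, 95], "angular": [0, 0, 0]}
  ]
}}

```text
clock: 6.32
tool_pos: [0.5237, 0.0137, 0.1313]
tcp_rot: [3.13, 0.27, 0.002]
ft_force: [-0.2, 0.7, -2.4]
finger_gap: 0.235
```

Run:
```python
from h import *
from cell import read_camera
where()
for n in("side","top"):
    c=read_camera(n); np.savez(n+"4.npz",**c)
crop(load("side4"),"s4.png",200,180,130,90,6)
crop(load("top4"),"t4.png",225,140,70,80,7)
```

```text
t 6.32 pos [0.5237 0.0137 0.1313] yaw 9.86 z [ 1.1e-03 -2.0e-04 -1.0e+00] F [-0.16  0.73 -2.35] T [-0.04  0.01 -0.02] gap 0.235
```

View pics/s4.png

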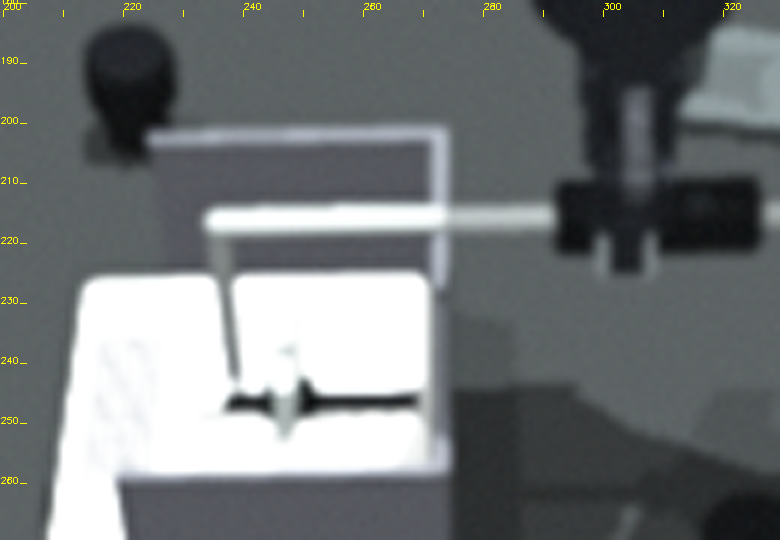

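View pics/t4.png

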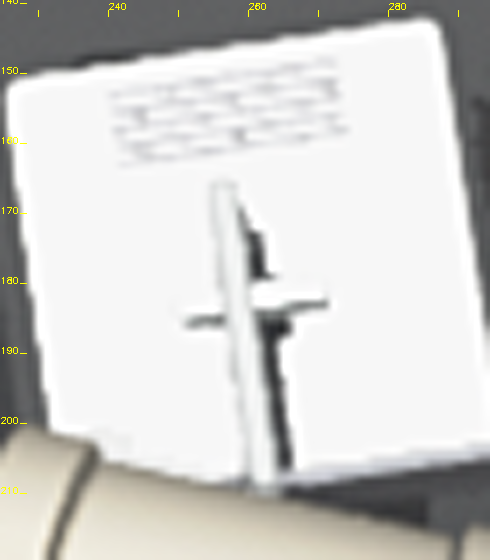

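{"fn": "servo_tool", "kwargs": {
  "steps": [
    {"gripper": 0, "slide": [-1, 0, 0], "angular": [0, 0, 0]},
    {"gripper": 0, "slide": [-3, 0, 0], "angular": [0, 0, 0]},
    {"gripper": 0, "slide": [-5, 0, 0], "angular": [0, 0, 0]},
    {"gripper": 0, "slide": [-7, 0, 0], "angular": [0, 0, 0]},
    {"gripper": 0, "slide": [-8.5, 0, 0], "angular": [0, 0, 0]},
    {"gripper": 0, "slide": [-9.5, 0, 0], "angular": [0, 0, 0]},
    {"gripper": 0, "slide": [-10.5, 0, 0], "angular": [0, 0, 0]},
    {"gripper": 0, "slide": [-11.5, 0, 0], "angular": [0, 0, 0]},
    {"gripper": 0, "slide": [-12.5, 0, 0], "angular": [0, 0, 0]},
    {"gripper": 0, "slide": [-13.5, 0, 0], "angular": [0, 0, 0]},
    {"gripper": 0, "slide": [-14.5, 0, 0], "angular": [0, 0, 0]},
    {"gripper": 0, "slide": [-15.5, 0, 0], "angular": [0, 0, 0]},
    {"gripper": 0, "slide": [-16.5, 0, 0], "angular": [0, 0, 0]},
    {"gripper": 0, "slide": [-17.5, 0, 0], "angular": [0, 0, 0]},
    {"gripper": 0, "slide": [-18.5, 0, 0], "angular": [0, 0, 0]}
  ]
}}

```text
clock: 7.67
tool_pos: [0.5052, 0.0105, 0.1308]
tcp_rot: [3.13, 0.27, 0.0]
ft_force: [2.2, 0.8, -3.2]
finger_gap: 0.235
```

```bash
cat >> h.py <<'E'
def st(tag):
    from cell import observe,read_camera
    s=where(); p=s["tool_pos"]-C; F=s["ft_force"]
    print("lamp TCP",(p@XL*1e3).round(2),(p@YL*1e3).round(2),"Fx",(F@XL).round(2),"Fy",(F@YL).round(2),"T",round(float(s["torque"]@YL),3))
    c=read_camera("side"); np.savez("side"+tag+".npz",**c); crop(c,"s"+tag+".png",200,180,130,90,6)
E
python3 -c "
from h import *
st('5')"
```

```text
t 7.67 pos [0.5052 0.0105 0.1308] yaw 9.87 z [ 2.e-04 -0.e+00 -1.e+00] F [ 2.16  0.84 -3.22] T [ 0.14 -0.46 -0.05] gap 0.235
lamp TCP -153.91 0.58 Fx 2.27 Fy 0.46 T -0.48
```

View pics/s5.png

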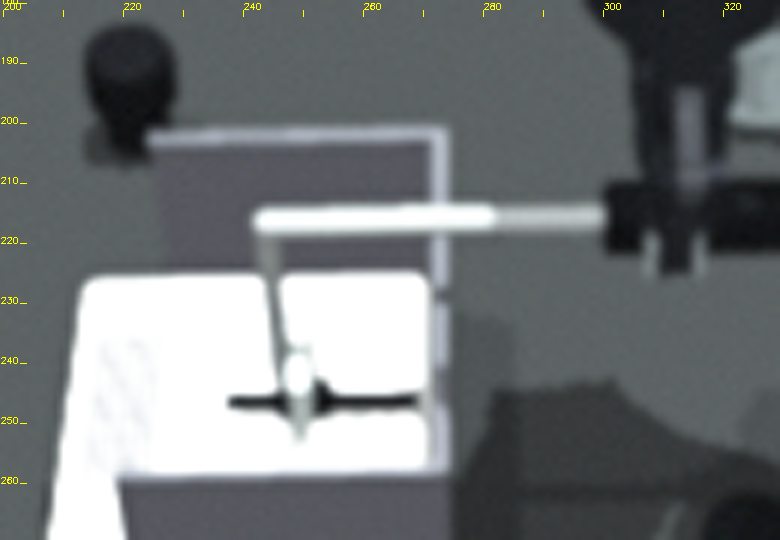

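{"fn": "servo_tool", "kwargs": {
  "steps": [
    {"gripper": 0, "slide": [-1, 0, 0], "angular": [0, 0, 0]},
    {"gripper": 0, "slide": [-2, 0, 0], "angular": [0, 0, 0]},
    {"gripper": 0, "slide": [-3, 0, 0], "angular": [0, 0, 0]},
    {"gripper": 0, "slide": [-4, 0, 0], "angular": [0, 0, 0]},
    {"gripper": 0, "slide": [-5, 0, 0], "angular": [0, 0, 0]},
    {"gripper": 0, "slide": [-6, 0, 0], "angular": [0, 0, 0]},
    {"gripper": 0, "slide": [-7, 0, 0], "angular": [0, 0, 0]}
  ]
}}

```text
clock: 8.3
tool_pos: [0.4982, 0.0093, 0.1308]
tcp_rot: [3.13, 0.27, 0.0]
ft_force: [2.1, 0.4, -3.5]
finger_gap: 0.235
```

```bash
python3 -c "
from h import *
st('6')"
```

```text
t 8.3 pos [0.4982 0.0093 0.1308] yaw 9.86 z [ 0. -0. -1.] F [ 2.11  0.44 -3.54] T [ 0.03 -0.49  0.  ] gap 0.235
lamp TCP -161.0 0.57 Fx 2.16 Fy 0.07 T -0.488
```

{"fn": "servo_tool", "kwargs": {
  "steps": [
    {"gripper": 0, "slide": [-0.6, 0, 0], "angular": [0, 0, 0]},
    {"gripper": 0, "slide": [-1.2, 0, 0], "angular": [0, 0, 0]},
    {"gripper": 0, "slide": [-1.8, 0, 0], "angular": [0, 0, 0]}
  ]
}}

```text
clock: 8.6
tool_pos: [0.4965, 0.009, 0.1308]
tcp_rot: [-3.13, -0.27, 0.0]
ft_force: [2.7, 0.0, -2.9]
finger_gap: 0.237
```

```bash
python3 -c "
from h import *
st('7')"
```

```text
t 8.6 pos [0.4965 0.009  0.1308] yaw 9.86 z [-0.  0. -1.] F [ 2.66  0.   -2.95] T [ 0.02 -0.52 -0.02] gap 0.237
lamp TCP -162.74 0.58 Fx 2.62 Fy -0.45 T -0.514
```

{"fn": "servo_tool", "kwargs": {
  "steps": [
    {"gripper": 0, "slide": [-0.6, 0, 0], "angular": [0, 0, 0]},
    {"gripper": 0, "slide": [-1.2, 0, 0], "angular": [0, 0, 0]},
    {"gripper": 0, "slide": [-1.8, 0, 0], "angular": [0, 0, 0]}
  ]
}}

```text
clock: 8.9
tool_pos: [0.4947, 0.0087, 0.1308]
tcp_rot: [-3.13, -0.27, 0.0]
ft_force: [3.1, 0.9, -2.5]
finger_gap: 0.236
```

{"fn": "servo_tool", "kwargs": {
  "steps": [
    {"gripper": 0, "slide": [-0.6, 0, 0], "angular": [0, 0, 0]},
    {"gripper": 0, "slide": [-1.2, 0, 0], "angular": [0, 0, 0]},
    {"gripper": 0, "slide": [-1.8, 0, 0], "angular": [0, 0, 0]}
  ]
}}

```text
clock: 9.15
tool_pos: [0.4929, 0.0084, 0.1308]
tcp_rot: [3.13, 0.27, 0.0]
ft_force: [2.5, 0.8, -4.0]
finger_gap: 0.238
```

{"fn": "servo_tool", "kwargs": {
  "steps": [
    {"gripper": 0, "slide": [-0.6, 0, 0], "angular": [0, 0, 0]},
    {"gripper": 0, "slide": [-1.2, 0, 0], "angular": [0, 0, 0]},
    {"gripper": 0, "slide": [-1.8, 0, 0], "angular": [0, 0, 0]}
  ]
}}

```text
clock: 9.4
tool_pos: [0.4911, 0.0081, 0.1308]
tcp_rot: [-3.13, -0.27, 0.0]
ft_force: [2.9, 0.3, -3.7]
finger_gap: 0.242
```

{"fn": "servo_tool", "kwargs": {
  "steps": [
    {"gripper": 0, "slide": [-0.6, 0, 0], "angular": [0, 0, 0]},
    {"gripper": 0, "slide": [-1.2, 0, 0], "angular": [0, 0, 0]},
    {"gripper": 0, "slide": [-1.8, 0, 0], "angular": [0, 0, 0]}
  ]
}}

```text
clock: 9.65
tool_pos: [0.4895, 0.0078, 0.1308]
tcp_rot: [-3.13, -0.27, -0.001]
ft_force: [7.3, 1.0, -5.6]
finger_gap: 0.243
```

```bash
python3 -c "
from h import *
st('8')"
```

```text
t 9.65 pos [0.4895 0.0078 0.1308] yaw 9.86 z [ 5.e-04  0.e+00 -1.e+00] F [ 7.28  1.   -5.61] T [ 0.2  -0.94  0.05] gap 0.243
lamp TCP -169.81 0.56 Fx 7.34 Fy -0.26 T -0.964
```

View pics/s8.png

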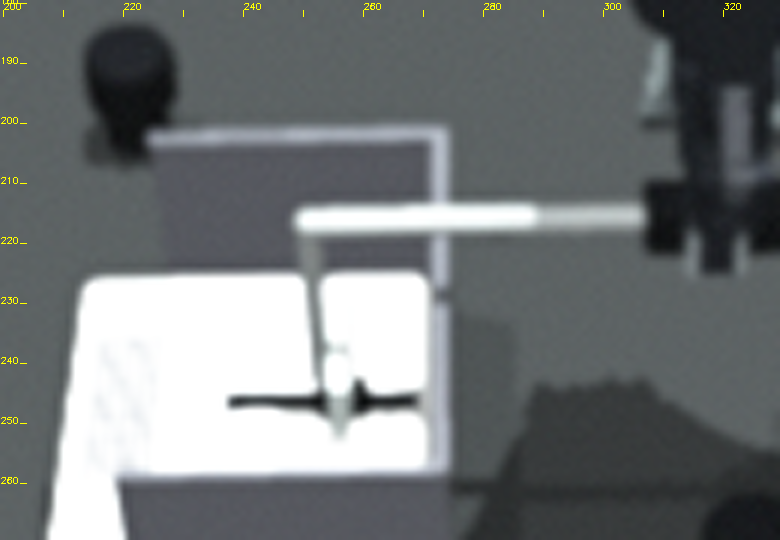

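{"fn": "servo_tool", "kwargs": {
  "steps": [
    {"gripper": 0, "slide": [0, 0, 0], "angular": [0, 0, 0]}
  ]
}}

```text
clock: 9.78
tool_pos: [0.4896, 0.0078, 0.1308]
tcp_rot: [-3.13, -0.27, -0.001]
ft_force: [5.3, 1.3, -4.9]
finger_gap: 0.232
```

```bash
python3 -c "
from h import *
s=where();print(s['ft_force']@XL)"
```

```text
t 9.78 pos [0.4896 0.0078 0.1308] yaw 9.86 z [ 6.e-04  1.e-04 -1.e+00] F [ 5.31  1.27 -4.86] T [ 0.12 -0.66  0.06] gap 0.232
5.450378920206838
```

{"fn": "servo_tool", "kwargs": {
  "steps": [
    {"gripper": 0, "slide": [-0.4, 0, 0], "angular": [0, 0, 0]},
    {"gripper": 0, "slide": [-0.4, 0, 0], "angular": [0, 0, 0]}
  ]
}}

```text
clock: 9.95
tool_pos: [0.4895, 0.0078, 0.1308]
tcp_rot: [-3.13, -0.27, -0.002]
ft_force: [6.7, 1.4, -5.5]
finger_gap: 0.238
```

```bash
python3 -c "
from h import *
s=where();print(s['ft_force']@XL)"
```

```text
t 9.95 pos [0.4895 0.0078 0.1308] yaw 9.86 z [ 1.3e-03  1.0e-04 -1.0e+00] F [ 6.72  1.36 -5.46] T [ 0.16 -1.01 -0.01] gap 0.238
6.848039067891194
```

{"fn": "servo_tool", "kwargs": {
  "steps": [
    {"gripper": 0, "slide": [-0.5, 0, 0], "angular": [0, 0, 0]},
    {"gripper": 0, "slide": [-0.5, 0, 0], "angular": [0, 0, 0]}
  ]
}}

```text
clock: 10.12
tool_pos: [0.4893, 0.0077, 0.1308]
tcp_rot: [-3.13, -0.27, -0.004]
ft_force: [9.5, 1.9, -7.8]
finger_gap: 0.237
```

```bash
python3 -c "
from h import *
s=where();print(s['ft_force']@XL)"
```

```text
t 10.12 pos [0.4893 0.0077 0.1308] yaw 9.86 z [ 2.3e-03  2.0e-04 -1.0e+00] F [ 9.5   1.92 -7.79] T [ 0.29 -1.35 -0.02] gap 0.237
9.693500408117476
```

{"fn": "servo_tool", "kwargs": {
  "steps": [
    {"gripper": 0, "slide": [0, 0, 0], "angular": [0, 0, 0]},
    {"gripper": 0, "slide": [0, 0, 0], "angular": [0, 0, 0]},
    {"gripper": 0, "slide": [0, 0, 0], "angular": [0, 0, 0]}
  ]
}}

```text
clock: 10.37
tool_pos: [0.4893, 0.0077, 0.1308]
tcp_rot: [-3.13, -0.27, -0.003]
ft_force: [9.0, 1.2, -6.9]
finger_gap: 0.237
```

```bash
python3 -c "
from h import *
s=where();print(s['ft_force']@XL)"
```

```text
t 10.37 pos [0.4893 0.0077 0.1308] yaw 9.86 z [ 2.2e-03  2.0e-04 -1.0e+00] F [ 8.99  1.18 -6.86] T [ 0.23 -1.35  0.02] gap 0.237
9.060493811614974
```

{"fn": "servo_tool", "kwargs": {
  "steps": [
    {"gripper": 0, "slide": [-0.2, 0, 0], "angular": [0, 0, 0]},
    {"gripper": 0, "slide": [-0.2, 0, 0], "angular": [0, 0, 0]},
    {"gripper": 0, "slide": [-0.2, 0, 0], "angular": [0, 0, 0]},
    {"gripper": 0, "slide": [-0.2, 0, 0], "angular": [0, 0, 0]},
    {"gripper": 0, "slide": [-0.2, 0, 0], "angular": [0, 0, 0]},
    {"gripper": 0, "slide": [-0.2, 0, 0], "angular": [0, 0, 0]}
  ]
}}

```text
clock: 10.87
tool_pos: [0.4893, 0.0077, 0.1308]
tcp_rot: [-3.13, -0.27, -0.004]
ft_force: [9.5, 2.3, -7.7]
finger_gap: 0.241
```

```bash
python3 -c "
from h import *
s=where();print(s['ft_force']@XL)"
```

```text
t 10.87 pos [0.4893 0.0077 0.1308] yaw 9.86 z [ 2.6e-03  3.0e-04 -1.0e+00] F [ 9.55  2.35 -7.66] T [ 0.3  -1.47  0.02] gap 0.241
9.810430663588892
```

{"fn": "servo_tool", "kwargs": {
  "steps": [
    {"gripper": 0, "slide": [0, 0, 0], "angular": [0, 0, 0]},
    {"gripper": 0, "slide": [0, 0, 0], "angular": [0, 0, 0]},
    {"gripper": 0, "slide": [0, 0, 0], "angular": [0, 0, 0]},
    {"gripper": 0, "slide": [0, 0, 0], "angular": [0, 0, 0]},
    {"gripper": 0, "slide": [0, 0, 0], "angular": [0, 0, 0]},
    {"gripper": 0, "slide": [0, 0, 0], "angular": [0, 0, 0]},
    {"gripper": 0, "slide": [0, 0, 0], "angular": [0, 0, 0]},
    {"gripper": 0, "slide": [0, 0, 0], "angular": [0, 0, 0]}
  ]
}}

```text
clock: 11.53
tool_pos: [0.4893, 0.0077, 0.1308]
tcp_rot: [-3.13, -0.27, -0.004]
ft_force: [10.0, 1.4, -8.0]
finger_gap: 0.234
```

```bash
python3 -c "
from h import *
st('9');s=where();print(s['ft_force']@XL)"
```

```text
t 11.53 pos [0.4893 0.0077 0.1308] yaw 9.86 z [ 2.7e-03  3.0e-04 -1.0e+00] F [ 9.98  1.4  -8.04] T [ 0.35 -1.45  0.02] gap 0.234
lamp TCP -170.02 0.54 Fx 10.08 Fy -0.33 T -1.488
t 11.58 pos [0.4893 0.0077 0.1308] yaw 9.86 z [ 2.6e-03  2.0e-04 -1.0e+00] F [10.    2.09 -7.8 ] T [ 0.34 -1.43  0.03] gap 0.237
10.209698828366875
```

View pics/s9.png

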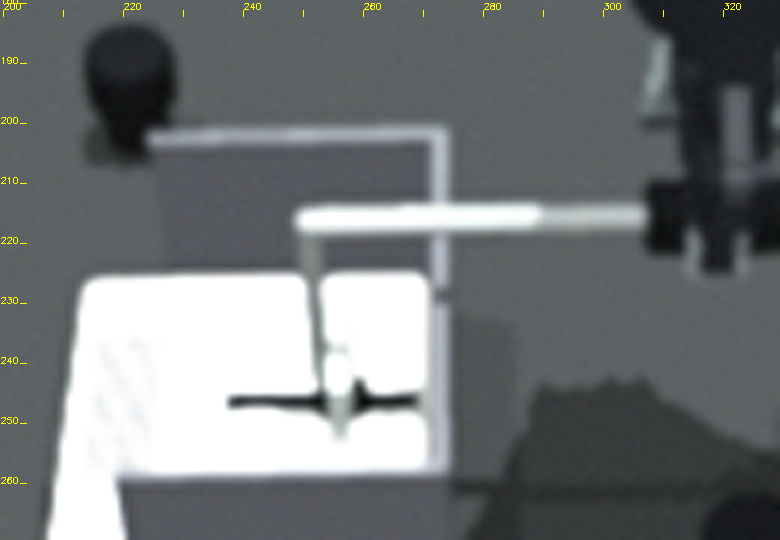

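Home: the force held at 9–10 N for about 1.5 s and the tab isn't moving. Four more rows of holding, then back off and lift.

{"fn": "servo_tool", "kwargs": {
  "steps": [
    {"gripper": 0, "slide": [0, 0, 0], "angular": [0, 0, 0]},
    {"gripper": 0, "slide": [0, 0, 0], "angular": [0, 0, 0]},
    {"gripper": 0, "slide": [0, 0, 0], "angular": [0, 0, 0]},
    {"gripper": 0, "slide": [0.7, 0, 0], "angular": [0, 0, 0]},
    {"gripper": 0, "slide": [1.5, 0, 0], "angular": [0, 0, 0]},
    {"gripper": 0, "slide": [2.5, 0, 0], "angular": [0, 0, 0]},
    {"gripper": 0, "slide": [4, 0, 0], "angular": [0, 0, 0]},
    {"gripper": 0, "slide": [6, 0, 0], "angular": [0, 0, 0]},
    {"gripper": 0, "slide": [9, 0, 0], "angular": [0, 0, 0]},
    {"gripper": 0, "slide": [12, 0, 0], "angular": [0, 0, 0]},
    {"gripper": 0, "slide": [14, 0, 0], "angular": [0, 0, 0]},
    {"gripper": 0, "slide": [15, 0, 0], "angular": [0, 0, 0]},
    {"gripper": 0, "slide": [15, 0, 0], "angular": [0, 0, 0]}
  ]
}}

```text
clock: 12.67
tool_pos: [0.5032, 0.0102, 0.1307]
tcp_rot: [3.13, 0.27, -0.0]
ft_force: [0.7, 0.5, -2.2]
finger_gap: 0.239
```

```bash
python3 -c "
from h import *
st('10')"
```

```text
t 12.67 pos [0.5032 0.0102 0.1307] yaw 9.88 z [-1.e-04 -0.e+00 -1.e+00] F [ 0.71  0.48 -2.18] T [0.08 0.03 0.  ] gap 0.239
lamp TCP -155.85 0.6 Fx 0.79 Fy 0.35 T 0.019
```

View pics/s10.png

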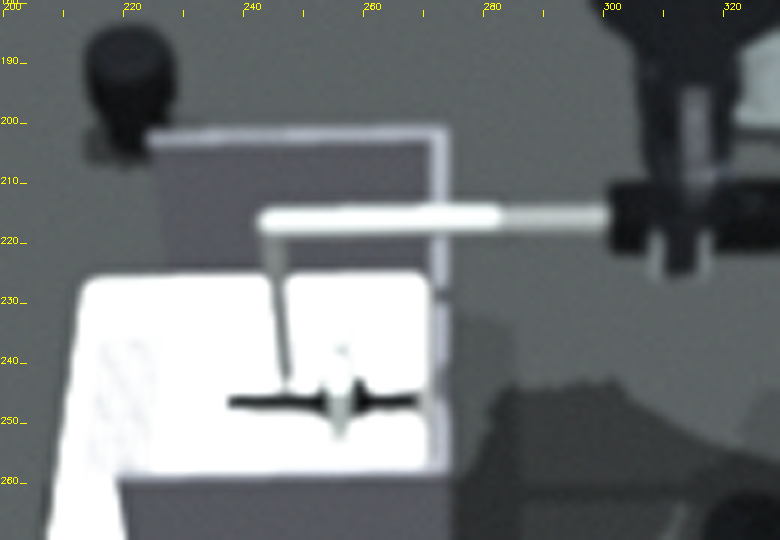

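The tab stayed home at u≈256, and the leg stands clear at u≈247. Lifting straight up.

{"fn": "servo_tool", "kwargs": {
  "steps": [
    {"gripper": 0, "slide": [0, 0, -5], "angular": [0, 0, 0]},
    {"gripper": 0, "slide": [0, 0, -15], "angular": [0, 0, 0]},
    {"gripper": 0, "slide": [0, 0, -30], "angular": [0, 0, 0]},
    {"gripper": 0, "slide": [0, 0, -47], "angular": [0, 0, 0]},
    {"gripper": 0, "slide": [0, 0, -64], "angular": [0, 0, 0]},
    {"gripper": 0, "slide": [0, 0, -80], "angular": [0, 0, 0]},
    {"gripper": 0, "slide": [0, 0, -90], "angular": [0, 0, 0]},
    {"gripper": 0, "slide": [0, 0, -95], "angular": [0, 0, 0]},
    {"gripper": 0, "slide": [0, 0, -95], "angular": [0, 0, 0]}
  ]
}}

```text
clock: 13.47
tool_pos: [0.5034, 0.0101, 0.2269]
tcp_rot: [3.129, 0.27, 0.003]
ft_force: [-0.6, 0.1, -1.9]
finger_gap: 0.238
```

Run:
```python
from h import *
where(); go([.4780,-.2380,.215],-1.63)
```

```text
t 13.47 pos [0.5034 0.0101 0.2269] yaw 9.86 z [ 1.8e-03 -4.0e-04 -1.0e+00] F [-0.63  0.07 -1.9 ] T [-0.08 -0.01 -0.02] gap 0.238
t 13.47 pos [0.5034 0.0101 0.2269] slide mm [-67.5 240.1  11.9] ang [ 0.03 -0.1  11.49] F [-0.6  0.1 -1.9] gap 0.238
```

{"fn": "servo_tool", "kwargs": {
  "steps": [
    {"gripper": 0, "slide": [-2, 6, 0], "angular": [0, 0, 0]},
    {"gripper": 0, "slide": [-5, 18, 0], "angular": [0, 0, 0.5]},
    {"gripper": 0, "slide": [-10, 36, 0], "angular": [0, 0, 1.5]},
    {"gripper": 0, "slide": [-16, 58, 0], "angular": [0, 0, 2.5]},
    {"gripper": 0, "slide": [-23, 82, 0], "angular": [0, 0, 3.7]},
    {"gripper": 0, "slide": [-30, 106, 0], "angular": [0, 0, 5]},
    {"gripper": 0, "slide": [-37, 130, 0], "angular": [0, 0, 6.3]},
    {"gripper": 0, "slide": [-44, 154, 0], "angular": [0, 0, 7.6]},
    {"gripper": 0, "slide": [-51, 178, 2], "angular": [0, 0, 8.8]},
    {"gripper": 0, "slide": [-57, 200, 5], "angular": [0, 0, 9.8]},
    {"gripper": 0, "slide": [-62, 218, 8], "angular": [0, 0, 10.6]},
    {"gripper": 0, "slide": [-65.5, 231, 10], "angular": [0, 0, 11.2]},
    {"gripper": 0, "slide": [-67, 238, 12], "angular": [0, 0, 11.5]},
    {"gripper": 0, "slide": [-67.5, 240, 12], "angular": [0, 0, 11.5]},
    {"gripper": 0, "slide": [-67.5, 240, 12], "angular": [0, 0, 11.5]},
    {"gripper": 0, "slide": [-67.5, 240, 12], "angular": [0, 0, 11.5]},
    {"gripper": 0, "slide": [-67.5, 240, 12], "angular": [0, 0, 11.5]}
  ]
}}

```text
clock: 14.88
tool_pos: [0.4779, -0.237, 0.214]
tcp_rot: [-3.141, 0.043, -0.0]
ft_force: [1.2, 0.4, -1.5]
finger_gap: 0.233
```

Run:
```python
from h import *
from cell import read_camera
where(); go([.4780,-.2380,.215],-1.63)
for n in("side","top"):
    c=read_camera(n); np.savez(n+"11.npz",**c)
crop(load("side11"),"s11.png",250,80,140,130,5)
crop(load("top11"),"t11.png",330,160,100,160,4)
```

```text
t 14.88 pos [ 0.4779 -0.237   0.214 ] yaw -1.56 z [ 2.e-04  0.e+00 -1.e+00] F [ 1.16  0.4  -1.5 ] T [ 0.    0.01 -0.02] gap 0.233
t 14.88 pos [ 0.4779 -0.237   0.214 ] slide mm [ 0.1  1.  -1. ] ang [-0.   -0.01  0.07] F [ 1.2  0.4 -1.5] gap 0.233
```

View pics/s11.png

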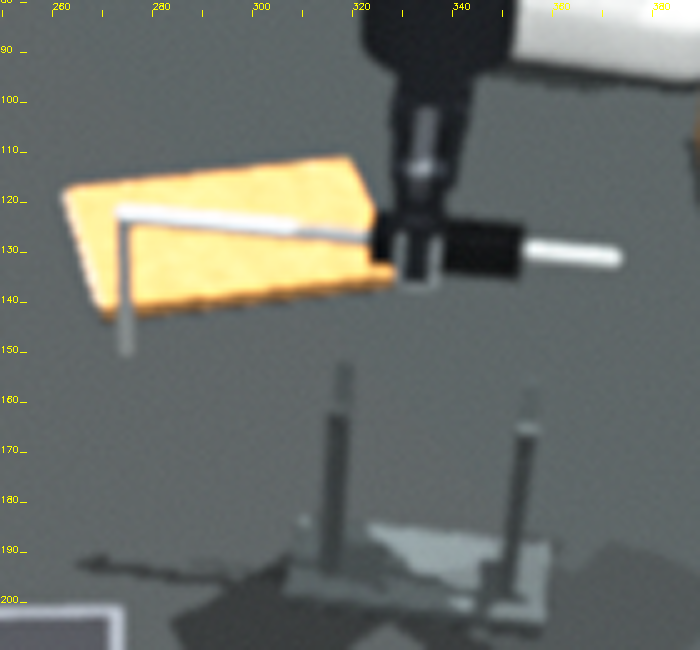

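View pics/t11.png

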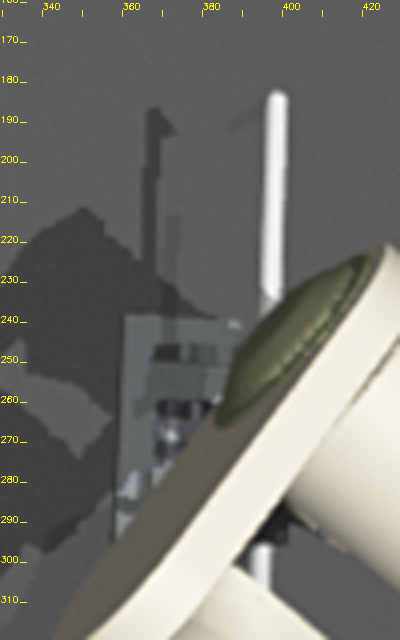

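The rod sits in the hand as it did after the first lift: elbow at (273,122), tip at (275,150), no slip. Lowering it into the cradle.

{"fn": "servo_tool", "kwargs": {
  "steps": [
    {"gripper": 0, "slide": [0, 0.6, 5], "angular": [0, 0, 0]},
    {"gripper": 0, "slide": [0, 0.6, 18], "angular": [0, 0, 0]},
    {"gripper": 0, "slide": [0, 0.6, 34], "angular": [0, 0, 0]},
    {"gripper": 0, "slide": [0, 0.6, 50], "angular": [0, 0, 0]},
    {"gripper": 0, "slide": [0, 0.6, 64], "angular": [0, 0, 0]},
    {"gripper": 0, "slide": [0, 0.6, 76], "angular": [0, 0, 0]},
    {"gripper": 0, "slide": [0, 0.6, 87], "angular": [0, 0, 0]},
    {"gripper": 0, "slide": [0, 0.6, 97], "angular": [0, 0, 0]},
    {"gripper": 0, "slide": [0, 0.6, 105], "angular": [0, 0, 0]},
    {"gripper": 0, "slide": [0, 0.6, 110], "angular": [0, 0, 0]},
    {"gripper": 0, "slide": [0, 0.6, 113], "angular": [0, 0, 0]},
    {"gripper": 0, "slide": [0, 0.6, 113], "angular": [0, 0, 0]},
    {"gripper": 0, "slide": [0, 0.6, 113], "angular": [0, 0, 0]}
  ]
}}

```text
clock: 16.07
tool_pos: [0.4779, -0.2385, 0.1011]
tcp_rot: [3.141, -0.045, 0.001]
ft_force: [-0.1, 0.6, -1.4]
finger_gap: 0.237
```

Run:
```python
from h import *
from cell import read_camera
where()
c=read_camera("side"); crop(c,"s12.png",250,80,140,130,5)
```

```text
t 16.07 pos [ 0.4779 -0.2385  0.1011] yaw -1.63 z [ 4.e-04 -4.e-04 -1.e+00] F [-0.06  0.58 -1.43] T [-0.04  0.04 -0.05] gap 0.237
```

View pics/s12.png

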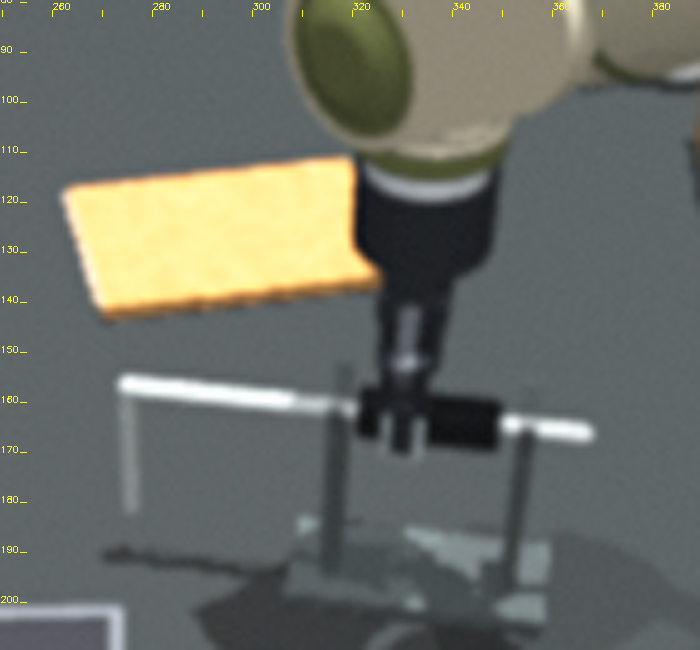

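The rod is between both forks, about 3 mm above its rest height. Lowering that last bit.

{"fn": "servo_tool", "kwargs": {
  "steps": [
    {"gripper": 0, "slide": [0, 0, 1], "angular": [0, 0, 0]},
    {"gripper": 0, "slide": [0, 0, 2], "angular": [0, 0, 0]},
    {"gripper": 0, "slide": [0, 0, 3], "angular": [0, 0, 0]},
    {"gripper": 0, "slide": [0, 0, 3.8], "angular": [0, 0, 0]},
    {"gripper": 0, "slide": [0, 0, 3.8], "angular": [0, 0, 0]}
  ]
}}

```text
clock: 16.53
tool_pos: [0.4778, -0.2385, 0.0977]
tcp_rot: [3.141, -0.045, 0.001]
ft_force: [-2.2, 1.0, 3.9]
finger_gap: 0.243
```

```bash
python3 -c "
from h import *
where()"
```

```text
t 16.53 pos [ 0.4778 -0.2385  0.0977] yaw -1.63 z [ 4.e-04 -4.e-04 -1.e+00] F [-2.15  0.98  3.86] T [ 0.21  0.33 -0.02] gap 0.243
```

It's seated: Fz rose to +4 N at the original height of 0.0977 m. Opening, then going up.

{"fn": "servo_tool", "kwargs": {
  "steps": [
    {"gripper": 0.35, "slide": [0, 0, 0], "angular": [0, 0, 0]},
    {"gripper": 0.45, "slide": [0, 0, 0], "angular": [0, 0, 0]},
    {"gripper": 0.6, "slide": [0, 0, 0], "angular": [0, 0, 0]},
    {"gripper": 0.8, "slide": [0, 0, 0], "angular": [0, 0, 0]},
    {"gripper": 1, "slide": [0, 0, 0], "angular": [0, 0, 0]},
    {"gripper": 1, "slide": [0, 0, 0], "angular": [0, 0, 0]},
    {"gripper": 1, "slide": [0, 0, 0], "angular": [0, 0, 0]},
    {"gripper": 1, "slide": [0, 0, 0], "angular": [0, 0, 0]},
    {"gripper": 1, "slide": [0, 0, -3], "angular": [0, 0, 0]},
    {"gripper": 1, "slide": [0, 0, -10], "angular": [0, 0, 0]},
    {"gripper": 1, "slide": [0, 0, -25], "angular": [0, 0, 0]},
    {"gripper": 1, "slide": [0, 0, -45], "angular": [0, 0, 0]},
    {"gripper": 1, "slide": [0, 0, -65], "angular": [0, 0, 0]},
    {"gripper": 1, "slide": [0, 0, -85], "angular": [0, 0, 0]},
    {"gripper": 1, "slide": [0, 0, -105], "angular": [0, 0, 0]},
    {"gripper": 1, "slide": [0, 0, -120], "angular": [0, 0, 0]},
    {"gripper": 1, "slide": [0, 0, -130], "angular": [0, 0, 0]},
    {"gripper": 1, "slide": [0, 0, -130], "angular": [0, 0, 0]},
    {"gripper": 1, "slide": [0, 0, -130], "angular": [0, 0, 0]}
  ]
}}

```text
clock: 18.12
tool_pos: [0.4776, -0.2384, 0.2269]
tcp_rot: [3.141, -0.045, 0.0]
ft_force: [0.2, -0.7, -0.6]
finger_gap: 1.003
```

Run:
```python
from h import *
from cell import read_camera
where()
for n in("side","top"):
    c=read_camera(n); np.savez(n+"13.npz",**c)
crop(load("side13"),"s13.png",200,140,180,130,4)
crop(load("top13"),"t13.png",205,110,220,210,3)
```

```text
t 18.12 pos [ 0.4776 -0.2384  0.2269] yaw -1.63 z [ 1.e-04 -1.e-04 -1.e+00] F [ 0.18 -0.68 -0.6 ] T [-0.04  0.06  0.02] gap 1.003
```

View pics/s13.png

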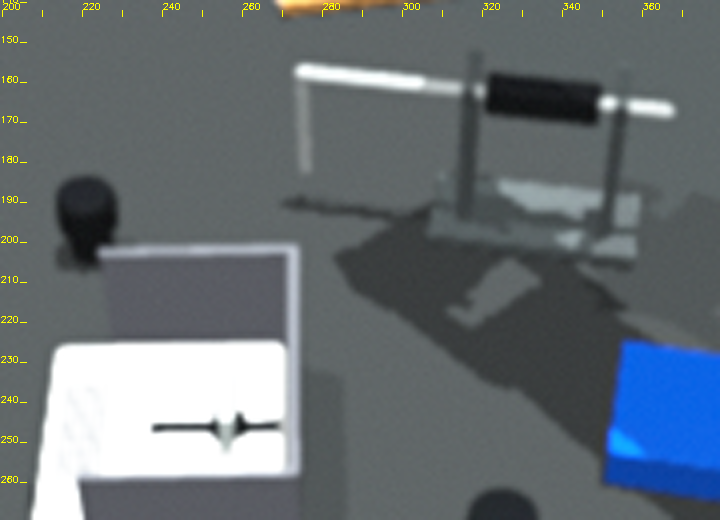

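View pics/t13.png

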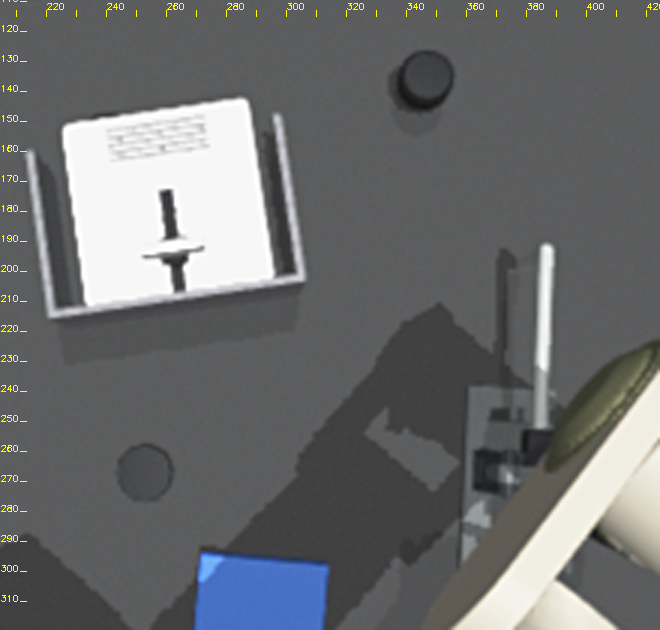

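The rod is back in the cradle as at the start, with its elbow at (274,157), tip at (275,183) and tail at (367,167) in the side view. The tab is home at u≈256 and the bystanders haven't moved. Handing in.

```bash
python3 -c "
from cell import job_done
print(job_done())"
```

```text
the job is handed in; nothing more can be done
None
```

The job is done and handed in at about 18 s of the 58 s allowed. I took the rod from its cradle, hooked the tab from its far side and drew it about 22 mm until it met its stop. I then held it there for about 1.7 s and hung the rod back in its cradle, bent end down.

- **Force:** during the hold the pull read 9 to 10.2 N. The lamp unit also pulled down on the rod with an estimated 4.5 to 6 N, so the total on it was about 10 to 12 N, under the 15 N limit. That comes from readings at the end of each move and while holding, so a short peak in between would not show.
- **Last checks:** the tab stayed home after I released it. The rod lies in both forks at the same image position as at the start. The hand is clear above and open, with the wrist force near zero. The nearby things that show in the last pictures are where they were; the oil bottle was not in them, but the arm never went near it.
- **Disagreement:** the leg's tip measured 3 to 5 mm lower by camera than worked out from the hand's position. I lowered the rod 4 mm less than planned to allow for it.

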